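# Choose the cold wash on a touch-free laundry panel and start it

### The job

On the laundry's wash panel choose the cold wash: point down at the middle of the blue-ringed sensor, fingertips one to four centimetres above it, and stay there for at least two seconds without touching it; never dip the hand low over the red or yellow sensor. Then press the green start button fully down with the fingertips, let it go, and finish with the hand at least ten centimetres above the panel. Touch nothing else on the panel, pick nothing up, and leave the detergent bottle, scoop cup and softener jar where they stand.

Things in the scene. Friction and masses are not known exactly. Their poses are not given: they have to be found in the camera images.
- panel: fixed flat wash panel, white case 260 (x) by 400 (y), grey top face 50 above the counter; black display bar along its far (+x) edge, top 70 high. Origin: centre of the underside, on the counter; x away from the robot, y left, z up. Sensors: in a row along y, 100 apart, 35 beyond the centre in x, any order. Start button: 65 before the centre in x, anywhere within 90 of the middle in y.
- cold: COLD wash: round touch-free sensor with a blue ring (black glass centre, white dot), diameter 60, 7 thick, fixed on the panel's top. Origin: centre of its underside (on the panel's top face); z up, so its upper face is 7 above the origin. It does not move; it is chosen by holding the hand over it, not by touching.
- warm: WARM wash: round touch-free sensor with a yellow ring (black glass centre, white dot), diameter 60, 7 thick, fixed on the panel's top. Origin: centre of its underside (on the panel's top face); z up, so its upper face is 7 above the origin. It does not move; it is chosen by holding the hand over it, not by touching.
- hot: HOT wash: round touch-free sensor with a red ring (black glass centre, white dot), diameter 60, 7 thick, fixed on the panel's top. Origin: centre of its underside (on the panel's top face); z up, so its upper face is 7 above the origin. It does not move; it is chosen by holding the hand over it, not by touching.
- start_top (a point): centre of the upper face of the green round start button, diameter 36, in a white housing (diameter 52) on the panel; 22 above the panel top when released, the housing 12; pressed straight down; the point moves with the button. The housing counts as part of the button.
- start (a joint): how far the start button is pressed, m: 0 released, 0.006 fully down. Springs back when let go; fully down takes about 5 N.
- detergent: blue detergent bottle with white cap, diameter 68, height 170, loose, standing beside the panel. Origin: centre of its underside.
- scoop: orange open scoop cup, rim diameter 72, height 70, loose, standing beside the panel. Origin: centre of its underside.
- softener: clear softener jar with orange cap, diameter 64, height 110, loose, standing beside the panel. Origin: centre of its underside.
Not all that is in view belongs to the job. There is more than one size of the scoop; the one meant has the size given above.

How it is judged (in metres and radians):
On the way, in this order (a step that is already met when the one before it is completed fails the run):
1. the tool point stays within 20 mm of the blue-ringed sensor's middle, seen from above, and no more than 70 mm above its base, for 2 s (horizontal distance between the grasp point and cold below 0.02 m and z of the grasp point in the frame of cold below 0.07 m), for 2 s.
2. the start button is pressed at least 5 mm down (value of joint start above 0.005 m), for 0.05 s.
At the end, for the whole second after the job is handed in: start button released (under 1 mm down), tool point more than 150 mm above the counter, and the bottle, cup and jar upright (within 0.15 rad), at rest and within 10 mm of where they stood (value of joint start below 0.001 m and height (world z) of the grasp point above 0.15 m and distance of each of detergent, scoop, softener from where it was at the start of the episode below 0.01 m and angle between each of detergent, scoop, softener's own z axis and vertical below 0.15 rad and linear speed of each of detergent, scoop, softener below 0.02 m/s); the robot touches nothing.
It fails at once if a sensor is touched (over 0.5 N) (contact force between any of the arm, the fingers and cold above 0.5 N or contact force between any of the arm, the fingers and warm above 0.5 N or contact force between any of the arm, the fingers and hot above 0.5 N).
It fails at once if the panel's case, face or display is touched (over 1 N) (contact force between any of the arm, the fingers and panel above 1 N).
It fails at once if the hand selects the wrong wash: tool point within 30 mm of the red or yellow sensor's middle, seen from above, and less than 70 mm above its base ((horizontal distance between the grasp point and warm below 0.03 m and z of the grasp point in the frame of warm below 0.07 m) or (horizontal distance between the grasp point and hot below 0.03 m and z of the grasp point in the frame of hot below 0.07 m)).
It fails at once if the bottle, cup or jar is lifted or pushed more than 10 mm (distance of any of detergent, scoop, softener from where it was at the start of the episode above 0.01 m).
It also fails if it takes over 42 s, if anything falls off the work surface, if the arm or the gripper's body presses on something with over 40 N, if the wrist force passes 120 N, or if a joint passes its speed limit or range.

### The arm

A 6-joint arm with a two-finger parallel gripper is mounted at the origin on the work surface. World frame = base frame: x ahead of the robot, y to its left, z up, the work surface at z = 0. Lengths are in mm, angles in rad, forces in N, time in s.
With the tool pointing down it reaches from about 325 to 900 mm from the base axis. Payload 6.1 kg.
Tool frame: the origin (TCP) lies between the finger pads, 19 mm behind the fingertips; this is the grasp point; z points along the fingers, y is the line along which they close (so a half turn about z gives the same grasp; the last joint's range is limited). The gripper opens to 85 mm and grips with 20 to 120 N. Pads are 22 mm wide; open, the fingers measure 114 mm over their backs; the gripper's body (76 mm by 85 mm) begins 54 mm behind the grasp point. The pads swing forward as they close: fully open they stand 13 mm farther back than shut.
Start: joints at [-1.329, 0.22, 1.526, -0, 1.395, -0.126], TCP at [224.72, -583.195, 250] pointing down, gripper open.
Joint ranges: [-2.98, 2.98], [-0.91, 2.08], [0.09, 2.57], [-1.24, 4.39], [0.2, 2.65], [-2.68, 2.68]. Speed limits (rad/s): [2.57, 2.57, 3.01, 3.14, 3.14, 3.14].

### API

Orientations are given as a unit quaternion [w, x, y, z].
In Python, from rig import arm, viewer gives the robot as it stands. The module is installed in compiled form; this text tells all that it offers.
- The arm moves only by the tool jog_arm, never from a script. Its argument "motion" is a list that holds one entry, the list of rows, each a list of 7 numbers: the turn, a rotation vector about the tool's x, y, z in units of 6 degrees (1.0 is 6 degrees), then the shift along the tool's x, y, z in units of 40 mm (1.0 is 40 mm), then the finger opening in mm, from 0 to 85.4. In form: [[[rx, ry, rz, x, y, z, hand], ...]]. A call has 1 to 20 rows; each row is the pose to reach, as a shift and turn from the pose commanded when the call began, along the tool's axes at that moment; what a row does not reach only later rows make up. A row lasts 1/12 s, in which the tool goes at most 41.7 mm and 7.16 degrees, less where a joint would pass 70% of its speed; a pose out of reach is approached as far as the arm can. A call with a gripper value outside its range is refused whole. The fingers move at their own pace and stop on an object; "squeeze" is the grip in N (left out, the last holds). Time passes only in rows, so rows that repeat a pose let the fingers close. It gives the time, the measured TCP pose, the force, the opening and the grip force at its end, in the units of the state.
- arm.observe(): the state, without advancing time (a new reading comes with each control period).
- viewer.get_image(name): name is "scene" or "top"; returns a dict with "frame" (420x560x3 uint8, red, green, blue), "camera_matrix" (3x3 intrinsics, pixels), "k1" (the pictures are not rectified: a ray, as slopes to the right and down, at radius r is drawn at 1 + k1 r^2 times it, then the intrinsics apply), "xyz" and "rotation" of the camera in the world. Camera axes: x right, y down, z forward; pixel columns grow to the right and rows downward; lengths in mm; the calibration is good to about 2 mm. A picture is of the moment at which its call begins. There is no depth.
- arm.job_done(): hands the job in; it is judged then, once.
The state is a dict: "time": time; "joint_positions": joint angles; "qd": joint speeds; "joint_torque": joint torques, N m; "eef_pos": TCP position; "tool_rot": TCP orientation; "ft_force": force on the tool from outside, world axes, zero at the start; "torque": the same for the moment, N m; "finger_gap": opening from 0.0 (shut) to 1.0 (fully open); "gripper_force": force on a finger pad.
Only numpy, scipy, OpenCV 4.12 (cv2) and the standard library are available. Lean on these libraries where they do the work, as an engineer would, in place of code of your own. Each camera call takes 0.05 s, during which the arm holds its last target. There are 200 camera calls.

## Working session

There is one attempt and no reset: what is moved stays moved. The work goes in short steps, Python scripts to look and compute and a tool call to move; the robot and the scene stay as the last step left them, time stands still between calls to the robot, and variables do not carry over. Pictures are saved under pics/ and viewed, at most 10 in all, crops included, and the job is handed in when it is done.

Besides the shell and the picture viewer there is one more tool, called as name(argument=value, ...), one argument or row to a line, values as JSON. jog_arm: Moves the arm, as the interface text tells. Its arguments: {"type":"object","properties":{"motion":{"type":"array"},"squeeze":{"type":"number"}},"required":["motion"]}

```bash
mkdir -p pics; python3 - <<'E'
from rig import arm, viewer
import cv2,pickle
d={}
for n in("scene","top"):
    v=viewer.get_image(n); d[n]=v; cv2.imwrite(f"pics/{n}0.png",v["frame"][:,:,::-1]); print(n,v["camera_matrix"],v["k1"],v["xyz"],v["rotation"])
pickle.dump(d,open("d0.pkl","wb"))
print(arm.observe())
E
```

```text
scene [[391.51207434   0.         275.56400222]
 [  0.         391.51207434 211.61430927]
 [  0.           0.           1.        ]] -0.048871102169689894 [ 863.90386153 -316.56403652  779.39144288] [-0.28018007  0.91766915  0.26934118 -0.08269098]
top [[492.19913259   0.         274.75261461]
 [  0.         492.19913259 215.7345418 ]
 [  0.           0.           1.        ]] -0.1391207489252337 [ 516.99405708   78.14868086 1451.62250566] [-0.02426606  0.70747213 -0.70548529  0.0344216 ]
{'time': 0.1, 'joint_positions': array([-1.32909443e+00,  2.21147404e-01,  1.52751543e+00,  4.09915865e-05,
        1.39474390e+00, -1.26094365e-01]), 'qd': array([-1.92355143e-03, -3.67926198e-04, -2.19781592e-03, -4.71971521e-05,
       -7.98523792e-04, -5.71928019e-04]), 'joint_torque': array([ 1.02291971e-03, -4.98243248e+01, -3.90544903e+01, -2.40992431e-04,
        5.57369800e-03,  4.96376018e-06]), 'eef_pos': array([ 224.60836478, -582.67636684,  248.99863332]), 'tool_rot': array([-9.06689201e-04,  9.83138594e-01,  1.82859732e-01, -3.22590264e-05]), 'ft_force': array([-0.14453319,  0.62262429, -0.45569972]), 'torque': array([-0.00098392,  0.0132043 , -0.00752157]), 'gripper_force': 0.0, 'finger_gap': 0.998804314934913}
```

View pics/scene0.png

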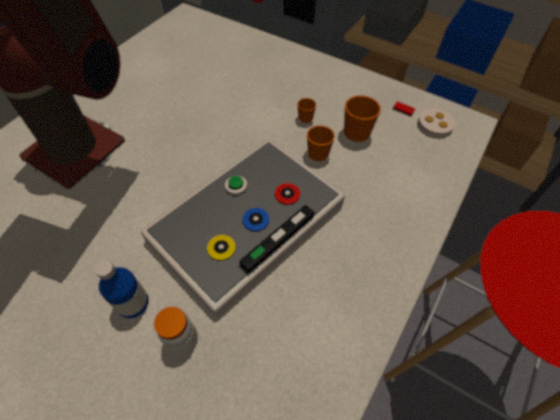

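View pics/top0.png

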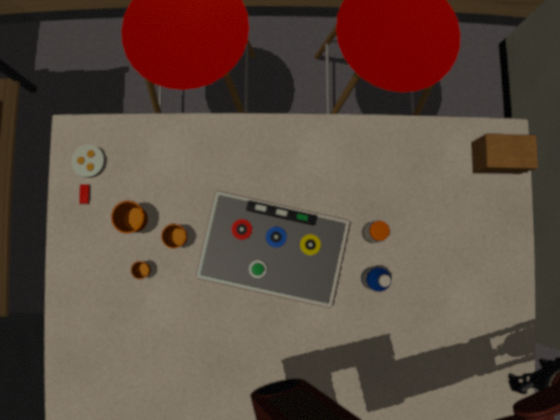

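Scene: yellow ring at (221,247), blue (256,219), red (287,193), green button (236,184). Top: red (242,229), blue (276,237), yellow (310,244), green (258,269). The only other blue object is the bottle, at (378,279) in top; it is tall, has a white cap and is off the panel. The only other green is the display segment at (303,217). My choice is the blue ring at (276,237), between red and yellow.

```bash
cat > h.py <<'E'
import numpy as np,cv2
from scipy.spatial.transform import Rotation as R
def rot(q): return R.from_quat(np.asarray(q),scalar_first=True).as_matrix()
def ray(v,px):
    K=v["camera_matrix"]; d=np.array([(px[0]-K[0,2])/K[0,0],(px[1]-K[1,2])/K[1,1]]); u=d.copy()
    for _ in range(20): u=d/(1+v["k1"]*(u@u))
    return np.array(v["xyz"]),rot(v["rotation"])@np.r_[u,1]
def plane(v,px,z):
    o,r=ray(v,px); return o+r*(z-o[2])/r[2]
def tri(a,pa,b,pb):
    o,r=ray(a,pa);p,s=ray(b,pb); t=np.linalg.lstsq(np.c_[r,-s],p-o,rcond=None)[0]
    A=o+t[0]*r;B=p+t[1]*s; return (A+B)/2,np.linalg.norm(A-B)
H={"red":(0,4),"yellow":(25,35),"green":(55,85),"blue":(100,125)}
def blob(v,c,near,win=24):
    h=cv2.cvtColor(v["frame"],cv2.COLOR_RGB2HSV); lo,hi=H[c]
    m=cv2.inRange(h,(lo,130,50),(hi,255,255))
    if c=="red": m|=cv2.inRange(h,(174,130,50),(180,255,255))
    k=np.zeros_like(m); cv2.circle(k,near,win,255,-1); m&=k
    cs=max(cv2.findContours(m,cv2.RETR_EXTERNAL,cv2.CHAIN_APPROX_NONE)[0],key=cv2.contourArea)
    (e,ax,_)=cv2.fitEllipse(cs); return e,ax
E
python3 - <<'E'
import pickle,cv2,numpy as np
from h import *
d=pickle.load(open("d0.pkl","rb"));s,t=d["scene"],d["top"]
N={"red":((287,193),(242,229)),"blue":((256,219),(276,237)),"yellow":((221,247),(310,244)),"green":((236,184),(258,269))}
for c,(a,b) in N.items():
    pa,xa=blob(s,c,a,18);pb,xb=blob(t,c,b,14); z=72 if c=="green" else 57
    print(c,np.round(pa,1),np.round(xa,1),np.round(pb,1),np.round(xb,1),*[np.round(q,1) for q in tri(s,pa,t,pb)],np.round(plane(s,pa,z),1),np.round(plane(t,pb,z),1))
for n,z,px in(("bottle",170,(384,280)),("jar",110,(379,231)),("scoop",70,(174,236))): print(n,np.round(plane(t,px,z)))
c=np.hstack([s["frame"][150:290,190:330],t["frame"][190:310,200:340].repeat(1,0)[:120]][0:1]+[cv2.copyMakeBorder(t["frame"][190:310,200:340],0,20,0,0,0)])
cv2.imwrite("pics/crop.png",cv2.resize(c,None,fx=2.8,fy=2.8)[:,:,::-1])
E
```

```text
red [287.  193.3] [21.3 25.5] [241.3 228.9] [20.3 20.4] [594.6 152.4  53.6] 2.5 [594.9 149.4  57. ] [595.4 153.   57. ]
blue [255.4 219.1] [22.1 25.4] [275.7 236.5] [19.3 19.5] [573.2  54.6  53.6] 2.4 [573.6  52.1  57. ] [573.9  55.4  57. ]
yellow [221.1 247.3] [22.9 26.3] [309.9 244.2] [20.5 20.7] [551.8 -42.8  52.9] 2.2 [552.8 -45.1  57. ] [552.5 -41.7  57. ]
green [235.2 182.1] [11.2 12.2] [257.5 268.7] [9.2 9.6] [482.4 105.6  68.5] 2.4 [483.4 102.7  72. ] [483.4 106.4  72. ]
bottle [ 456. -227.  170.]
jar [ 587. -228.  110.]
scoop [574. 342.  70.]
```

View pics/crop.png

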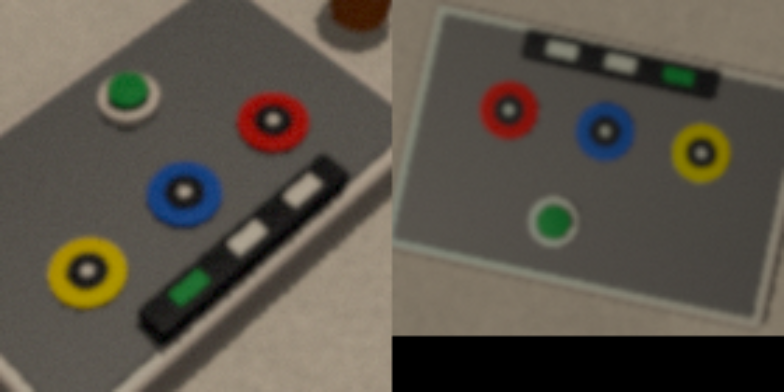

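The crop confirms it: the blue ring with its white dot at (605,130) in the right half sits between red (508,110) and yellow (700,152), and the green button is at (553,220). The cold sensor is at about (573.5, 54) and the start button at (483, 105). Next I shut the fingers and travel at a height of 250 mm.

jog_arm(
  motion=[
    [[0,0,0,0.3,-0.25,0,0],[0,0,0,1,-0.85,0,0],[0,0,0,1.8,-1.5,0,0],[0,0,0,2.6,-2.2,0,0],[0,0,0,3.4,-2.9,0,0],[0,0,0,4.2,-3.55,0,0],[0,0,0,5,-4.2,0,0],[0,0,0,5.8,-4.9,0,0],[0,0,0,6.6,-5.6,0,0],[0,0,0,7.4,-6.25,0,0],[0,0,0,8.2,-6.95,0,0],[0,0,0,9,-7.6,0,0],[0,0,0,9.8,-8.3,0,0],[0,0,0,10.6,-8.95,0,0],[0,0,0,11.4,-9.65,0,0],[0,0,0,12.2,-10.3,0,0],[0,0,0,12.9,-10.9,0,0],[0,0,0,13.4,-11.35,0,0],[0,0,0,13.75,-11.63,0,0],[0,0,0,13.87,-11.73,0,0]],
  ],
  squeeze=20,
)

```text
time: 1.77
eef_pos: [574.2, 56.9, 249.4]
tool_rot: [-0.0, 0.983, 0.184, -0.0]
ft_force: [-0.6, 0.2, 0.3]
finger_gap: 0.0
gripper_force: 0.0
```

jog_arm(
  motion=[
    [[0,0,0,0,0,0.5,0],[0,0,0,0,0,1.1,0],[0,0,0,0,0,1.7,0],[0,0,0,0,0,2.2,0],[0,0,0,0,0,2.5,0],[0,0,0,0,0,2.6,0],[0,0,0,0,0,2.6,0],[0,0,0,0,0,2.6,0]],
  ],
)

```text
time: 2.43
eef_pos: [574.3, 53.7, 147.0]
tool_rot: [0.0, 0.983, 0.183, 0.001]
ft_force: [0.6, 0.5, 0.7]
finger_gap: -0.004
gripper_force: 0.0
```

```bash
python3 - <<'E'
from rig import arm, viewer
import cv2,pickle,numpy as np
from h import *
d={n:viewer.get_image(n) for n in("scene","top")}; pickle.dump(d,open("d1.pkl","wb"))
print(arm.observe()["eef_pos"])
v=d["scene"]; p=arm.observe()["eef_pos"]
def proj(v,P):
    c=rot(v["rotation"]).T@(np.array(P)-v["xyz"]);u=c[:2]/c[2];return u*(1+v["k1"]*(u@u))*v["camera_matrix"][0,0]+v["camera_matrix"][:2,2]
for k in(0,19,32): print(k,proj(v,p-[0,0,k]))
cv2.imwrite("pics/s1.png",cv2.resize(v["frame"][120:280,170:350],None,fx=3.5,fy=3.5)[:,:,::-1])
E
```

```text
[574.83684623  53.88781091 147.76544639]
0 [254.45468329 194.11516973]
19 [254.87649076 199.64615991]
32 [255.15590902 203.30725666]
```

View pics/s1.png

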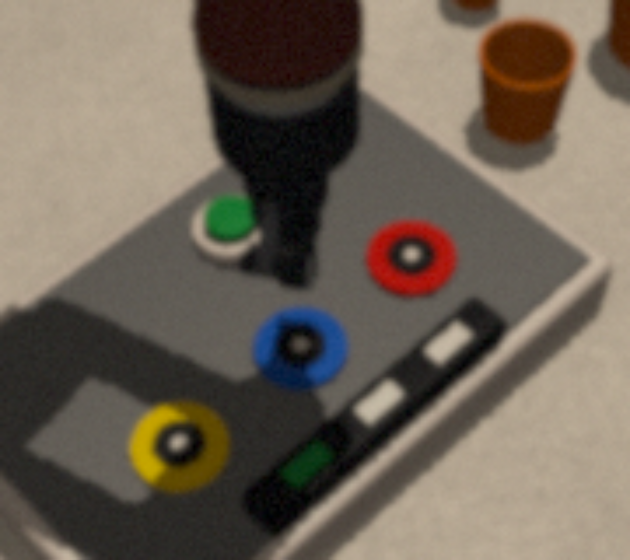

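The fingertip is at crop (285,283), full-frame about (251,201). That fits 19 mm below the TCP, right over the blue sensor at (300,345), so I descend about 40 mm and hold.

jog_arm(
  motion=[
    [[0,0,0,0,0,0.3,0],[0,0,0,0,0,0.6,0],[0,0,0,0,0,0.85,0],[0,0,0,0,0,1,0],[0,0,0,0,0,1,0],[0,0,0,0,0,1,0],[0,0,0,0,0,1,0],[0,0,0,0,0,1,0],[0,0,0,0,0,1,0],[0,0,0,0,0,1,0],[0,0,0,0,0,1,0],[0,0,0,0,0,1,0],[0,0,0,0,0,1,0],[0,0,0,0,0,1,0],[0,0,0,0,0,1,0],[0,0,0,0,0,1,0],[0,0,0,0,0,1,0],[0,0,0,0,0,1,0],[0,0,0,0,0,1,0],[0,0,0,0,0,1,0]],
  ],
)

```text
time: 4.2
eef_pos: [573.7, 54.1, 106.0]
tool_rot: [-0.0, 0.983, 0.183, -0.0]
ft_force: [0.2, -1.4, 0.0]
finger_gap: -0.001
gripper_force: 0.0
```

jog_arm(
  motion=[
    [[0,0,0,0,0,0,0],[0,0,0,0,0,0,0],[0,0,0,0,0,0,0],[0,0,0,0,0,0,0],[0,0,0,0,0,0,0],[0,0,0,0,0,0,0],[0,0,0,0,0,0,0],[0,0,0,0,0,0,0],[0,0,0,0,0,0,0],[0,0,0,0,0,0,0],[0,0,0,0,0,0,0],[0,0,0,0,0,0,0],[0,0,0,0,0,0,0],[0,0,0,0,0,0,0],[0,0,0,0,0,0,0],[0,0,0,0,0,0,0]],
  ],
)

```text
time: 5.53
eef_pos: [573.7, 54.1, 106.0]
tool_rot: [0.0, 0.983, 0.183, 0.0]
ft_force: [-0.5, -0.1, 1.0]
finger_gap: -0.004
gripper_force: 0.0
```

jog_arm(
  motion=[
    [[0,0,0,0,0,-0.5,0],[0,0,0,0,0,-1,0],[0,0,0,-0.3,-0.4,-1,0],[0,0,0,-0.8,-1,-1,0],[0,0,0,-1.3,-1.6,-1,0],[0,0,0,-1.6,-1.93,-1,0],[0,0,0,-1.66,-2,-1,0],[0,0,0,-1.66,-2,-0.6,0],[0,0,0,-1.66,-2,-0.35,0],[0,0,0,-1.66,-2,-0.35,0],[0,0,0,-1.66,-2,-0.35,0]],
  ],
)

```text
time: 6.45
eef_pos: [482.8, 104.5, 119.3]
tool_rot: [-0.0, 0.983, 0.183, -0.001]
ft_force: [-0.2, 0.2, -0.6]
finger_gap: -0.004
gripper_force: 0.0
```

```bash
python3 - <<'E'
from rig import arm, viewer
import cv2
v=viewer.get_image("scene");print(arm.observe()["eef_pos"])
cv2.imwrite("pics/s2.png",cv2.resize(v["frame"][100:260,170:350],None,fx=3.5,fy=3.5)[:,:,::-1])
E
```

```text
[483.30206895 104.54479976 119.88575833]
```

View pics/s2.png

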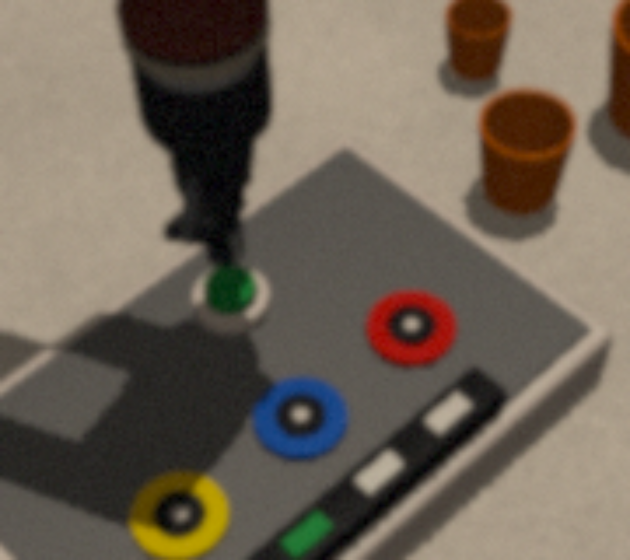

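The tip is over the green button at crop (230,288). I press in steps and watch the force.

jog_arm(
  motion=[
    [[0,0,0,0,0,0.25,0],[0,0,0,0,0,0.5,0],[0,0,0,0,0,0.65,0],[0,0,0,0,0,0.75,0],[0,0,0,0,0,0.8,0],[0,0,0,0,0,0.8,0],[0,0,0,0,0,0.8,0]],
  ],
)

```text
time: 7.08
eef_pos: [482.8, 104.9, 88.0]
tool_rot: [-0.0, 0.983, 0.183, -0.0]
ft_force: [-1.5, -0.6, 3.5]
finger_gap: -0.003
gripper_force: 1.4
```

jog_arm(
  motion=[
    [[0,0,0,0,0,0.04,0],[0,0,0,0,0,0.08,0],[0,0,0,0,0,0.08,0],[0,0,0,0,0,0.08,0]],
  ],
)

```text
time: 7.42
eef_pos: [483.3, 105.0, 85.1]
tool_rot: [0.0, 0.983, 0.183, 0.0]
ft_force: [-2.9, -0.2, 5.1]
finger_gap: 0.005
gripper_force: 2.3
```

jog_arm(
  motion=[
    [[0,0,0,0,0,0.03,0],[0,0,0,0,0,0.05,0],[0,0,0,0,0,0.05,0],[0,0,0,0,0,0.05,0]],
  ],
)

```text
time: 7.75
eef_pos: [483.4, 105.0, 84.5]
tool_rot: [0.0, 0.983, 0.183, 0.0]
ft_force: [-6.7, -0.7, 16.5]
finger_gap: 0.0
gripper_force: 8.4
```

The force jumped to 16.5 N with almost no further travel, so the button is at its stop. Now I release it and rise.

jog_arm(
  motion=[
    [[0,0,0,0,0,-0.2,0],[0,0,0,0,0,-0.6,0],[0,0,0,0,0,-1.3,0],[0,0,0,0,0,-2.1,0],[0,0,0,0,0,-2.9,0],[0,0,0,0,0,-3.6,0],[0,0,0,0,0,-4,0],[0,0,0,0,0,-4.2,0],[0,0,0,0,0,-4.2,0],[0,0,0,0,0,-4.2,0],[0,0,0,0,0,-4.2,0],[0,0,0,0,0,-4.2,0]],
  ],
)

```text
time: 8.75
eef_pos: [482.0, 104.8, 248.7]
tool_rot: [-0.0, 0.983, 0.183, -0.002]
ft_force: [0.8, 0.5, -0.2]
finger_gap: -0.003
gripper_force: 0.0
```

```bash
python3 - <<'E'
from rig import arm
s=arm.observe();print(s["eef_pos"],s["ft_force"],s["time"])
if s["eef_pos"][2]>200: print(arm.job_done())
E
```

```text
[482.01895063 104.83162412 248.74928301] [ 0.84921693  0.52404514 -0.17327071] 8.75
the job is handed in; nothing more can be done
None
```

I handed the job in at 8.75 s: I held over the cold sensor for about 2.8 s with the fingertips about 30 mm above it, pressed the start button to its stop and released it, and finished with the TCP at 249 mm (fingertips about 180 mm above the panel); no verdict was returned.

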